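# Sniff the chamber seam for gas leaks

## Robot

A 6-joint arm with a two-finger parallel gripper is mounted at the origin on the work surface. World frame = base frame: x ahead of the robot, y to its left, z up, the work surface at z = 0. Lengths are in mm, angles in rad, forces in N, time in s.
With the tool pointing down it reaches from about 275 to 750 mm from the base axis. Payload 10.2 kg.
Tool frame: the origin (TCP) lies at the very end of the fingers, on their centre line; the grasp point (between the pads) lies 19 mm behind it (ctrl.hold_point_z is the distance from the TCP to the grasp point, in mm); z points along the fingers, y is the direction in which the jaws open and shut (so a half turn about z gives the same grasp; the last joint's range is limited). The gripper opens to 85 mm and grips with 20 to 120 N. Pads are 22 mm wide; open, the fingers measure 114 mm over their backs; the gripper's body (76 mm by 85 mm) begins 54 mm behind the grasp point. The pads swing forward as they close: fully open they stand 13 mm farther back than shut.
Start: joints at [-1.388, 0.313, 1.498, -0, 1.331, -0.223], TCP at [207.234, -482.375, 231.294] pointing down, gripper open.
Joint ranges: [-2.94, 2.94], [-0.97, 2.17], [0.19, 2.56], [-1.23, 4.37], [0.02, 3.11], [-2.88, 2.88]. Speed limits (rad/s): [2.39, 2.39, 3.01, 3.14, 3.14, 3.14].

## Interface

Orientations are given as a unit quaternion [w, x, y, z].
In Python, from rig import readout, cams, workorder, spotter, ctrl gives the robot as it stands.
- The arm moves only by the tool step_arm, never from a script. Its argument "plan" is text: rows parted by semicolons, each of 5 numbers parted by spaces: the shift along the tool's x, y, z in cm, then the turn about the tool's z in degrees, then the opening in per cent of the stroke, from 0 (shut) to 100 (fully open). In form: x y z twist gripper; .... A call has 1 to 10 rows; each row is the pose to reach, as a shift and turn from the pose commanded when the call began, along the tool's axes at that moment; what a row does not reach only later rows make up. A row lasts 1/10 s, in which the tool goes at most 50 mm and 8.59 degrees, less where a joint would pass 70% of its speed; a pose out of reach is approached as far as the arm can. A call with a gripper value outside its range is refused whole. The fingers move at their own pace and stop on an object; "grip_force" is the grip in N (left out, the last holds). Time passes only in rows, so rows that repeat a pose let the fingers close. It gives the time, the measured TCP pose, the force and the opening at its end, in the units of the state.
- readout.sense(): the state, without advancing time (a new reading comes with each control period).
- cams.capture(name): name is "side" or "top"; returns (picture, depth): 480x640x3 uint8, red, green, blue; 480x640 float32, mm along the optical axis (not along the pixel's ray), 0 where there is no reading.
- cams.camera_info(name): a dict with "vfov" (degrees; the focal length in pixels is half the picture's height over the tangent of half this angle, whatever the lens; pixels are square), "cx", "cy" (the principal point, pixels), "rvec" (rotation vector, rad) and "tvec" (3), from world to camera coordinates, as OpenCV has them. Camera axes: x right, y down, z forward; pixel columns grow to the right and rows downward; lengths in mm; the calibration is good to about 2 mm. A picture is of the moment at which its call begins. camera_info takes no time and is no camera call.
- workorder.finish_job(): hands the job in, once; it reports no verdict.
Trained networks look in the newest picture that a camera, given by its name, has taken for a name from the list of things; names that differ only in an ending like _2 or _b are one class to them, and where a whole thing is asked for, a point or a joint stands for the part that bears it (a point fixed in the world has none). Each returns a list of dicts, best first, with "conf" (0 to 1); they miss things now and then, are a little off and sometimes report something else, mostly with a low value. They report only what shows in the picture. A call takes as long as a camera call. They do not tell look-alikes from the thing itself.
- spotter.regions_of(camera, target): "pixels" (480x640 bool, what is visible of it) and "extent" ([centre column, centre row, width, height] in pixels, round what is visible of it).
The state is a dict: "time_s": time; "joints": joint angles; "dq": joint speeds; "tau": joint torques, N m; "eef_pos": TCP position; "ee_rot": TCP orientation; "force": force on the tool from outside, world axes, zero at the start; "wrist_torque": the same for the moment, N m; "grip_width": opening from 0.0 (shut) to 1.0 (fully open).
Only numpy, scipy, OpenCV 4.12 (cv2) and the standard library are available. Lean on these libraries where they do the work, as an engineer would, in place of code of your own. Each camera call takes 0.05 s, during which the arm holds its last target. There are 200 camera calls.

## Task

Check the gas-tight chamber (the split metal block with the gas inlet stub) for leaks: take the square-handled sniffer probe out of the rack and, starting at the inlet end, guide its tip slowly (a few centimetres a second) along the whole straight seam on top of the chamber to the other end, the tip just above the seam, no more than 1 cm, and without pressing on it. Then hang the probe upright in the rack again, in the hole it came from, and let go.

Things in the scene. Friction and masses are not known exactly. Their poses are not given: they have to be found in the camera images.
- probe: Loose sniffer probe, 80-170 g, hung upright in a rack hole. Origin at its tip, z up its length. Pointed steel shaft, 10 mm diameter, up to 85 mm; collar, 50 mm diameter, 85-93 mm; square grey handle 24 x 24 mm, 93-168 mm, flats facing its x and y, dark square on top. Grip it from above 135 mm over the tip. The other two tools have a round handle, or a thin rod with a disc; 15-25 mm shorter.
- rack: White rack fixed to the bench beyond the blocks. Origin under its centre on the bench, z up. Plate 70 mm (x) by 250 mm (y), 8 mm thick, top 110 mm above the bench, on end walls. Three 30 mm through holes at x = 0, y = -90, 0, +90 mm, a tool in each, its collar resting on the plate. The hung probe's tip is 25 mm above the bench and must rise 85 mm to clear the plate.
- chamber: Fixed aluminium block 140 (x) x 100 (y) x 60 mm high, of two halves. Origin under its centre on the bench, z up. Seam: dark straight line flush with the top, at y = 0 from x = -70 mm (start) to +70 mm. Bolt heads 4 mm high, 36 mm either side. A 26 mm steel inlet stub sticks out level at the x = -70 mm end, 35 mm up. The similar block (100 x 100 x 45 mm, no stub) is not to be checked.
Mind the look-alikes: they are no part of the job. Leave any purple look-alike of the probe alone.

How it is judged:
By the outcome, as a careful person would: the job done as asked, in the order asked, and still so for the second after the job is handed in, with the robot touching nothing.
It also fails if it takes over 64 s, if anything falls off the work surface, if the arm or the gripper's body presses on something with over 40 N, if the wrist force passes 120 N, or if a joint passes its speed limit or range.

## Working session

There is one attempt and no reset: what is moved stays moved. The work goes in short steps, Python scripts to look and compute and a tool call to move; the robot and the scene stay as the last step left them, time stands still between calls to the robot, and variables do not carry over. Pictures are saved under pics/ and viewed, about 8 in all and at most 12, crops included, and the job is handed in when it is done.

Besides the shell and the picture viewer there is one more tool, called as name(argument=value, ...), one argument or row to a line, values as JSON. step_arm: Moves the arm, as the interface text tells. Its arguments: {"type":"object","properties":{"plan":{"type":"string"},"grip_force":{"type":"number"}},"required":["plan"]}

```bash
mkdir -p pics
cat > h.py <<'E'
import numpy as np, cv2
from rig import readout, cams, workorder, spotter, ctrl
def cal(n):
    c=cams.camera_info(n); f=240/np.tan(np.radians(c["vfov"])/2)
    R=cv2.Rodrigues(np.array(c["rvec"],float))[0]; return f,c["cx"],c["cy"],R,np.array(c["tvec"],float).ravel()
def cloud(n,d):
    f,cx,cy,R,t=cal(n); v,u=np.mgrid[:480,:640]
    P=np.stack([(u-cx)/f*d,(v-cy)/f*d,d],-1); W=(P-t)@R; W[d<=0]=np.nan; return W
def proj(n,p):
    f,cx,cy,R,t=cal(n); q=np.atleast_2d(p)@R.T+t; return np.c_[f*q[:,0]/q[:,2]+cx,f*q[:,1]/q[:,2]+cy]
E
python3 - <<'E'
from h import *
ims=[]
for n in ("top","side"):
    im,d=cams.capture(n); np.savez(n+"0.npz",im=im,d=d); cv2.imwrite(f"pics/{n}0.png",im[:,:,::-1])
    W=cloud(n,d)
    c=cams.camera_info(n); print(n,c)
    for t in ("probe","rack","chamber"):
        for r in spotter.regions_of(n,t):
            P=W[r["pixels"]]; P=P[np.isfinite(P[:,0])]
            print(n,t,round(r["conf"],2),np.round(r["extent"]),np.nanpercentile(P,[3,50,97],axis=0).round().tolist() if len(P) else None)
s=readout.sense(); print(s); print(ctrl.hold_point_z)
E
```

```text
top {'vfov': 44.005482326221866, 'cx': 317.1684955578365, 'cy': 250.69098044153378, 'rvec': array([ 2.1367305 , -2.17662333,  0.16080957]), 'tvec': array([ 40.5755586 , 577.6348522 , 780.96621054])}
top probe 0.84 [126. 233.  52.  40.] [[574.0, 245.0, 89.0], [591.0, 260.0, 114.0], [616.0, 285.0, 170.0]]
top probe 0.71 [211. 188.  41.  52.] [[623.0, 140.0, 113.0], [638.0, 156.0, 139.0], [664.0, 183.0, 195.0]]
top probe 0.59 [131. 170.  50.  43.] [[654.0, 243.0, 91.0], [669.0, 257.0, 121.0], [691.0, 281.0, 170.0]]
top rack 0.65 [284. 199. 200.  87.] [[611.0, -51.0, 6.0], [639.0, 69.0, 110.0], [685.0, 193.0, 113.0]]
top chamber 0.89 [452. 316. 130.  97.] [[431.0, -218.0, 35.0], [483.0, -145.0, 60.0], [534.0, -78.0, 64.0]]
side {'vfov': 53.76191610217638, 'cx': 313.93552429056905, 'cy': 239.47494248078542, 'rvec': array([ 0.06430602, -2.92857623,  1.06568968]), 'tvec': array([551.60231964,  39.48680957, 844.94406457])}
side probe 0.81 [243. 280.  30.  58.] [[627.0, 148.0, 110.0], [645.0, 172.0, 141.0], [668.0, 185.0, 192.0]]
side probe 0.6 [270. 364.  37.  66.] [[577.0, 229.0, -1.0], [59
[... 275 characters left out ...]
oints': array([-1.38836939e+00,  3.12972512e-01,  1.49780631e+00, -2.81892124e-05,
        1.33097751e+00, -2.23408053e-01]), 'dq': array([ 8.51949897e-05,  8.17712275e-04, -2.81732499e-03, -8.92186682e-05,
       -4.52171256e-05, -9.49020351e-04]), 'tau': array([-9.37001168e-04, -4.11811924e+01, -2.59666944e+01, -1.76146063e-04,
        1.18641026e-03,  1.74784202e-05]), 'eef_pos': array([ 207.23579657, -482.33676482,  231.21699295]), 'ee_rot': array([-8.21014400e-05,  9.79482112e-01,  2.01531101e-01, -1.20112939e-05]), 'force': array([ 0.10934471, -0.04399008, -0.12138947]), 'wrist_torque': array([-0.0032456 , -0.003683  ,  0.02087929]), 'grip_width': 0.9984411591387352}
18.700000000000003
```

View pics/top0.png

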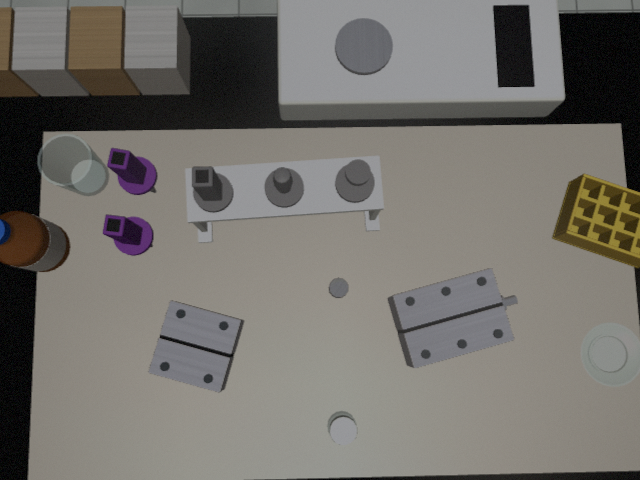

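View pics/side0.png

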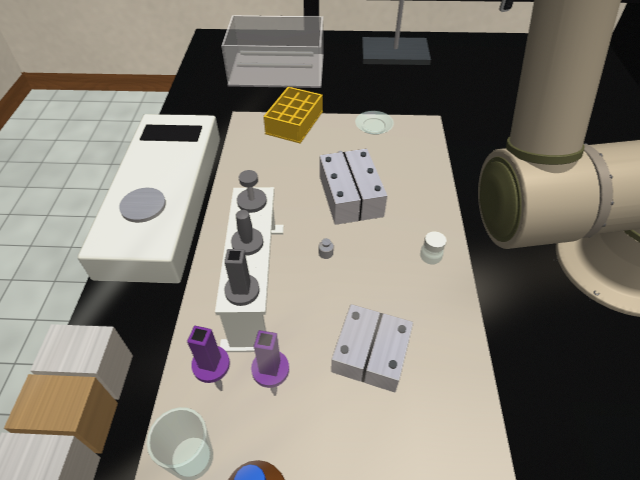

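The top view shows the rack at rows 160-220, with the grey square-handled probe in its left hole (handle top about 204,172). The purple look-alikes stand left of it at about (120,160) and (115,225). The chamber is at (452,316), with its stub on the right at (510,300), so the seam starts at the right end. The side view agrees. Next I'll refine these positions.

Run:
```python
from h import *
F={}
for n in ("top","side"):
    z=np.load(n+"0.npz"); im,d=z["im"],z["d"]; W=cloud(n,d); g=im.mean(-1)
    def sel(c,r,z0,z1): return (np.hypot(W[...,0]-c[0],W[...,1]-c[1])<r)&(W[...,2]>z0)&(W[...,2]<z1)
    def rect(m,t):
        P=W[m][:,:2].astype(np.float32); r=cv2.minAreaRect(P); print(n,t,len(P),np.round(r[0],1),np.round(r[1],1),round(r[2],1),"z",np.median(W[m][:,2]).round(1))
    rect(sel((640,155),40,186,202),"handle top")
    m=sel((640,155),40,114,122)&(g<130); rect(m,"collar"); 
    m=sel((640,155),40,125,185); rect(m,"handle sides")
    # rack plate
    m=(abs(W[...,2]-110)<4)&(W[...,0]>590)&(W[...,0]<710)&(W[...,1]>-70)&(W[...,1]<215); rect(m,"rack")
    m=sel((483,-147),110,55,66); rect(m,"chamber top")
    m2=m&(abs(W[...,2]-60)<4)&(g<60); m2&=cv2.erode(m.astype(np.uint8),np.ones((5,5)))>0
    l,lab,st,_=cv2.connectedComponentsWithStats(m2.astype(np.uint8)); k=1+st[1:,4].argmax(); P=W[lab==k]; 
    v=cv2.fitLine(P[:,:2].astype(np.float32),2,0,.01,.01).ravel(); s=(P[:,:2]-v[2:])@v[:2]
    print("seam",v.round(3),[(v[2:]+e*v[:2]).round(1) for e in (s.min(),s.max())],"deg",np.degrees(np.arctan2(v[1],v[0])),P[:,2].mean())
def crop(n,u0,u1,v0,v1,k):
    im=np.load(n+"0.npz")["im"][v0:v1,u0:u1,::-1]; return cv2.resize(im,(400,int(400*(v1-v0)/(u1-u0))),interpolation=cv2.INTER_CUBIC)
a=crop("top",170,250,150,230,0);b=crop("side",200,280,235,315,0); cv2.imwrite("pics/crop.png",np.hstack([a,b]))
```

```text
top handle top 467 [645.1 160.8] [25.1 24.2] 1.0 z 193.8
top collar 609 [641.2 158.8] [41.4 49. ] 34.3 z 118.6
top handle sides 372 [639.3 155.7] [16.3 31.9] 43.1 z 156.8
top rack 6601 [650.2  71.3] [ 71.2 250.2] 3.1 z 110.6
top chamber top 7867 [ 483.5 -149.2] [100.1 140.8] 14.2 z 60.2
seam [ 2.4700e-01 -9.6900e-01  4.8427e+02 -1.5361e+02] [array([467.3, -87.2]), array([ 499.4, -212.9])] deg -75.67199 59.13933902957879
side handle top 300 [648.3 162.1] [24.3 25. ] 0.8 z 190.7
side collar 445 [646.3 164.9] [47.7 43.3] 21.4 z 115.9
side handle sides 566 [642.9 167.4] [32.3 17.1] 42.5 z 156.0
side rack 2864 [653.1  71.3] [ 70.6 253. ] 3.1 z 108.0
side chamber top 2581 [ 486.7 -149. ] [100.  143.3] 14.2 z 58.1
seam [ 2.23000e-01 -9.75000e-01  4.79957e+02 -1.27939e+02] [array([ 477.7, -118.1]), array([ 482.3, -138.1])] deg -77.11004 57.244126264495065
```

View pics/crop.png

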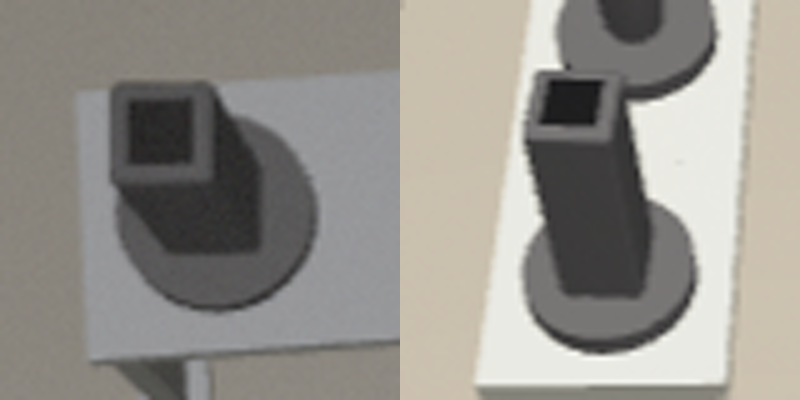

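The crop shows the grey handle, dark square on top, standing upright at the rack's +y hole. The fits agree with the given sizes: handle at about (646.5, 161.5) with 1° yaw, top at 193; rack hole at (646.6, 161.2). Moving now.

step_arm(
  plan="4.1 -2.6 -0.5 -6.8 100; 8.2 -5.2 -1 -13.6 100; 12.3 -7.8 -1.5 -20.4 100; 16.4 -10.4 -2 -27.2 100; 20.5 -13 -2 -34 100; 24.6 -15.7 -2 -40.8 100; 28.8 -18.3 -2 -47.6 100; 32.9 -20.9 -2 -54.4 100; 37 -23.5 -2 -61.2 100; 41.1 -26.1 -2 -67.8 100",
)

```text
time_s: 1.4
eef_pos: [482.7, -78.4, 251.5]
ee_rot: [0.0, 0.699, 0.715, 0.0]
force: [0.5, -0.5, 0.1]
grip_width: 0.998
```

```bash
cat >> h.py <<'E'
from scipy.spatial.transform import Rotation
def to(p):
    s=readout.sense(); w,x,y,z=s["ee_rot"]; R=Rotation.from_quat([x,y,z,w]).as_matrix()
    print("t",s["time_s"],"pos",s["eef_pos"].round(1),"psi",np.degrees(np.arctan2(R[1,0],R[0,0])).round(2),"F",s["force"].round(2),"g",round(s["grip_width"],3),"j",s["joints"].round(2))
    for q in np.atleast_2d(p): print(q,"-> cm",((q-s["eef_pos"])@R/10).round(2))
E
python3 -c "
from h import *
to([[646.5,161.5,250],[646.5,161.5,141]])"
```

```text
t 1.4 pos [482.7 -78.4 251.5] psi 91.33 F [ 0.51 -0.53  0.11] g 0.998 j [-0.4   0.22  1.57 -0.    1.35 -0.42]
[646.5 161.5 250. ] -> cm [23.6  16.94  0.15]
[646.5 161.5 141. ] -> cm [23.61 16.93 11.05]
```

step_arm(
  plan="3.4 2.4 0 0 100; 6.8 4.8 0 0 100; 10.2 7.2 0 0 100; 13.6 9.6 0 0 100; 17 12 0 0 100; 20.4 14.4 0 0 100; 23.7 16.9 0 0.3 100; 23.7 16.9 0 0.3 100; 23.7 16.9 0 0.3 100; 23.7 16.9 0 0.3 100",
)

```text
time_s: 2.4
eef_pos: [646.2, 159.0, 251.5]
ee_rot: [0.0, 0.703, 0.711, -0.0]
force: [-0.6, 0.0, 0.4]
grip_width: 0.998
```

```bash
python3 -c "
from h import *
to([[646.5,161.5,170],[646.5,161.5,141]])
im,d=cams.capture('side'); cv2.imwrite('pics/s1.png',im[150:390,130:450,::-1].repeat(2,0).repeat(2,1))"
```

```text
t 2.4 pos [646.2 159.  251.5] psi 90.71 F [-0.61  0.04  0.41] g 0.998 j [ 0.07  0.63  0.97 -0.    1.55  0.05]
[646.5 161.5 170. ] -> cm [0.25 0.04 8.15]
[646.5 161.5 141. ] -> cm [ 0.25  0.04 11.05]
```

View pics/s1.png

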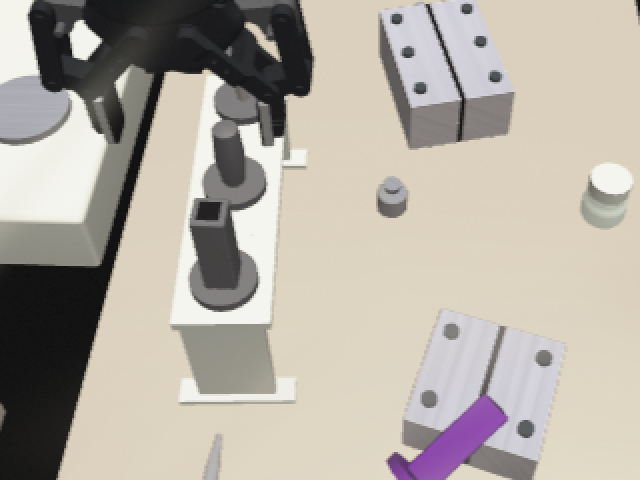

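The crop shows the gripper's fingers above the rack, with the probe undisturbed at about (215,250). A purple look-alike is now lying across the other block, though the arm was never near it. I'll look at the whole frame.

```bash
python3 -c "
from h import *
im,d=cams.capture('side'); a=im
im,d=cams.capture('top'); cv2.imwrite('pics/s2.png',cv2.resize(np.hstack([a,im])[:,:,::-1],(800,300),interpolation=cv2.INTER_AREA))"
```

```text
(no output)
```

View pics/s2.png

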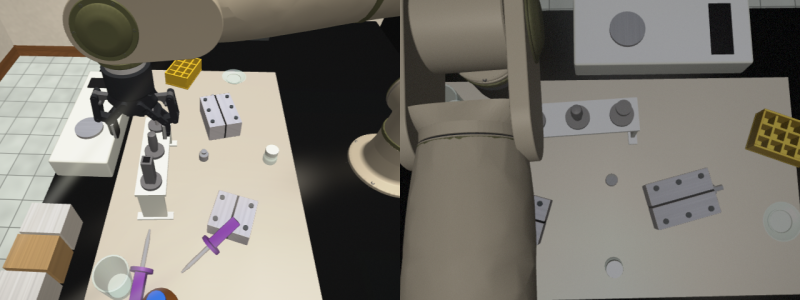

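Both purple look-alikes have toppled by themselves (they'd been standing on their tips). They lie on the bench clear of the work. Descending now.

step_arm(
  plan="0.2 0 1 0 100; 0.2 0 2.5 0 100; 0.2 0 4 0 100; 0.2 0 5.5 0 100; 0.2 0 7 0 100; 0.2 0 8.5 0 100; 0.2 0 9.5 0 100; 0.2 0 10.3 0 100; 0.2 0 11 0 100; 0.2 0 11 0 100",
)

```text
time_s: 3.55
eef_pos: [646.1, 161.6, 140.4]
ee_rot: [-0.0, 0.702, 0.712, -0.0]
force: [-1.2, 0.6, 0.3]
grip_width: 0.999
```

```bash
python3 -c "
from h import *
to([[646.5,161.5,141]])
im,d=cams.capture('side'); 
print(proj('side',[[646,161,141],[646,161,193]]))
cv2.imwrite('pics/s3.png',im[180:360,150:390,::-1].repeat(3,0).repeat(3,1))"
```

```text
t 3.55 pos [646.1 161.6 140.4] psi 90.75 F [-1.21  0.6   0.26] g 0.999 j [ 0.07  0.7   1.14 -0.    1.31  0.06]
[646.5 161.5 141. ] -> cm [-0.02  0.04 -0.06]
[[240.13873712 277.23830238]
 [235.02614196 254.05430986]]
```

View pics/s3.png

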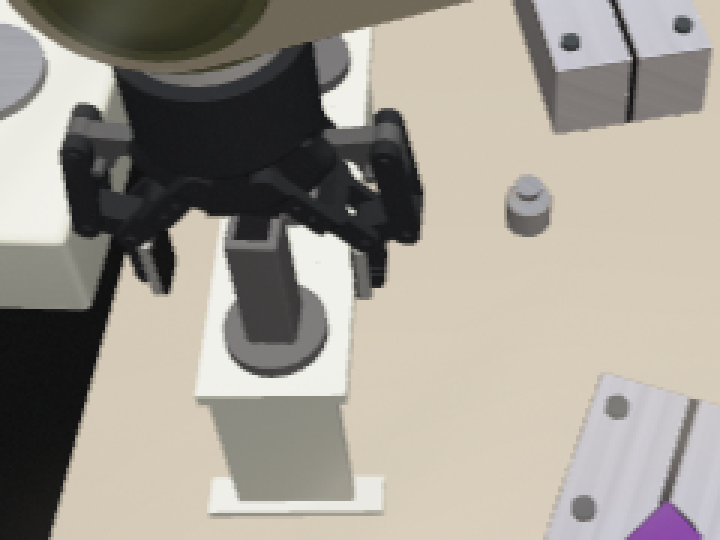

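The fingers straddle the handle, seen at about (260,285) in this crop. Closing.

step_arm(
  plan="0 0 0 0 60; 0 0 0 0 40; 0 0 0 0 20; 0 0 0 0 10; 0 0 0 0 10; 0 0 0 0 10; 0 0 0 0 10; 0 0 0 0 10; 0 0 0 0 10; 0 0 0 0 10",
  grip_force=50,
)

```text
time_s: 4.6
eef_pos: [646.6, 161.8, 141.6]
ee_rot: [0.0, 0.702, 0.712, 0.0]
force: [0.9, 1.0, 3.8]
grip_width: 0.278
```

step_arm(
  plan="0 0 -0.3 0 10; 0 0 -1 0 10; 0 0 -2 0 10; 0 0 -3.5 0 10; 0 0 -5 0 10; 0 0 -6.5 0 10; 0 0 -8 0 10; 0 0 -9.5 0 10; 0 0 -10.5 0 10; 0 0 -10.5 0 10",
)

```text
time_s: 5.6
eef_pos: [646.8, 161.8, 248.1]
ee_rot: [0.001, 0.702, 0.712, 0.001]
force: [-0.1, -0.5, -0.8]
grip_width: 0.275
```

```bash
python3 -c "
from h import *
to([[600,-60,250]])
im,d=cams.capture('side'); im2,d2=cams.capture('top')
print(proj('side',[[646,161,130]]),proj('top',[[646,161,130]]))
cv2.imwrite('pics/s4.png',im[180:360,150:390,::-1].repeat(3,0).repeat(3,1))"
```

```text
t 5.6 pos [646.8 161.8 248.1] psi 90.76 F [-0.09 -0.5  -0.8 ] g 0.275 j [ 0.07  0.63  0.97 -0.    1.54  0.06]
[600 -60 250] -> cm [-22.11  -4.97  -0.2 ]
[[241.14188595 281.78726317]] [[211.39304709 188.59268483]]
```

View pics/s4.png

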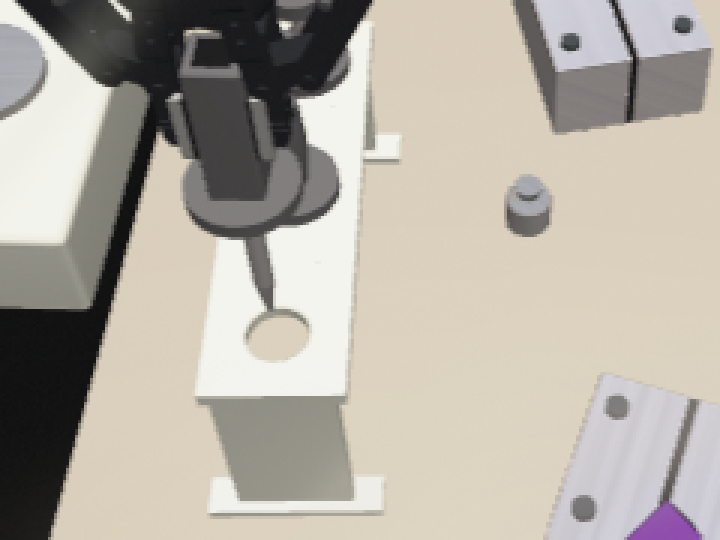

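The probe hangs straight in the grip, tip at crop (270,308), which is full-frame (240,283) against a predicted (241,282). I'll go around the rack tools: -x first, then -y.

step_arm(
  plan="0 -3 0 0 10; 0 -6 0 0 10; 0 -9 0 0 10; -3 -11 0 0 10; -6.5 -12 0 0 10; -10 -13 0 0 10; -13.5 -14 0 0 10; -17 -14 0 0 10; -20.5 -14 0 0 10; -24 -14 0 0 10",
)

```text
time_s: 6.7
eef_pos: [509.0, -81.3, 245.6]
ee_rot: [-0.001, 0.702, 0.712, -0.0]
force: [0.3, -1.0, -0.9]
grip_width: 0.275
```

```bash
python3 -c "
from h import *
to([[503,-222,248],[503,-222,182],[468,-77,182]])"
```

```text
t 6.7 pos [509.  -81.3 245.6] psi 90.75 F [ 0.27 -0.99 -0.92] g 0.275 j [-0.39  0.28  1.5   0.    1.36 -0.4 ]
[ 503 -222  248] -> cm [-14.06  -0.79  -0.24]
[ 503 -222  182] -> cm [-14.06  -0.78   6.36]
[468 -77 182] -> cm [ 0.48 -4.09  6.37]
```

step_arm(
  plan="-3.5 -0.2 0 0 10; -7 -0.4 0 0 10; -10.5 -0.6 0 0 10; -13.9 -0.8 0 0 10; -13.9 -0.8 1 0 10; -13.9 -0.8 2.2 0 10; -13.9 -0.8 3.4 0 10; -13.9 -0.8 4.6 0 10; -13.9 -0.8 5.2 0 10; -13.9 -0.8 5.2 0 10",
)

```text
time_s: 7.7
eef_pos: [503.2, -218.5, 193.3]
ee_rot: [-0.001, 0.702, 0.712, -0.0]
force: [0.2, 0.8, -0.7]
grip_width: 0.274
```

```bash
python3 -c "
from h import *
to([[503,-222,182],[468,-77,182]])
s=readout.sense(); im,d=cams.capture('side'); im2,d2=cams.capture('top'); np.savez('st.npz',im=im,d=d,im2=im2,d2=d2)
e=s['eef_pos']; p=e-[0,0,116.6]
print(proj('side',[p,[502.3,-217,60],[467.9,-81.2,60]]).round(1),proj('top',[p,[502.3,-217,60],[467.9,-81.2,60]]).round(1))
a=im[120:240,290:410,::-1].repeat(3,0).repeat(3,1); u,v=420,260
b=im2[240:360,400:520,::-1].repeat(3,0).repeat(3,1)
cv2.imwrite('pics/s5.png',np.hstack([a,b]))"
```

```text
t 7.7 pos [ 503.2 -218.5  193.3] psi 90.79 F [ 0.16  0.77 -0.73] g 0.274 j [-0.62  0.4   1.48  0.    1.26 -0.64]
[ 503 -222  182] -> cm [-0.35 -0.02  1.13]
[468 -77 182] -> cm [14.19 -3.32  1.15]
[[343.3 143.1]
 [343.4 150.2]
 [361.7 198.3]] [[508.6 300.4]
 [503.4 301.7]
 [402.9 329.7]]
```

View pics/s5.png

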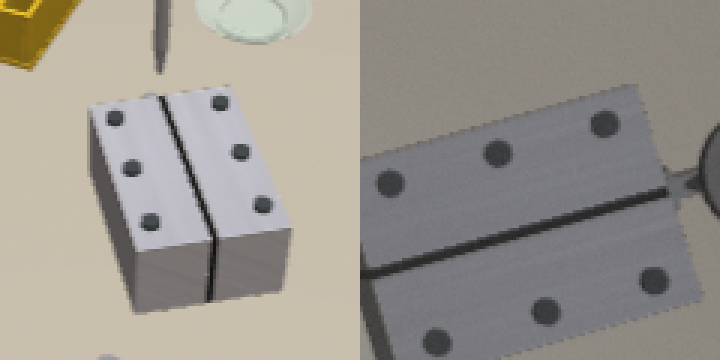

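Side crop: tip at (160,73), directly in line with the seam start at (160,97), about 16-17 mm above it as expected. The top crop is hard to read around the stub, so I'll zoom in.

```bash
python3 -c "
from h import *
z=np.load('st.npz'); im=z['im2'][285:320,485:530,::-1]; im=cv2.convertScaleAbs(im,alpha=1.8)
cv2.imwrite('pics/s6.png',im.repeat(14,0).repeat(14,1))"
```

```text
(no output)
```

View pics/s6.png

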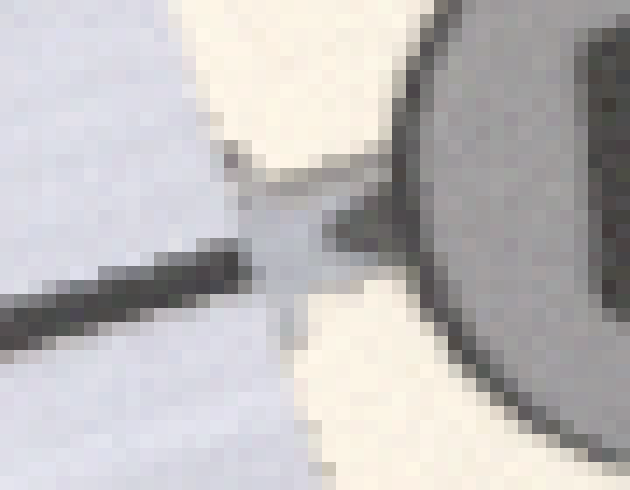

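Zoomed top view: tip at full-frame (508.2, 301.4), seam start at (502.8, 303.9). That agrees with the projection to about 1.5 mm, so I'll shift the line 0.8 mm towards -x and lower to 5 mm above the seam.

step_arm(
  plan="-0.15 -0.1 0.3 0 10; -0.15 -0.1 0.6 0 10; -0.15 -0.1 0.9 0 10; -0.15 -0.1 1.15 0 10; -0.15 -0.1 1.15 0 10; -0.15 -0.1 1.15 0 10; -0.15 -0.1 1.15 0 10",
)

```text
time_s: 8.5
eef_pos: [502.5, -220.7, 182.9]
ee_rot: [0.0, 0.702, 0.712, 0.0]
force: [0.7, -1.2, -0.8]
grip_width: 0.273
```

```bash
python3 -c "
from h import *
to([[502.3,-220.1,181.6],[466.4,-78.1,181.6]])"
```

```text
t 8.5 pos [ 502.5 -220.7  182.9] psi 90.75 F [ 0.73 -1.2  -0.76] g 0.273 j [-0.63  0.41  1.5   0.    1.24 -0.64]
[ 502.3 -220.1  181.6] -> cm [ 0.06 -0.02  0.13]
[466.4 -78.1 181.6] -> cm [14.31 -3.42  0.13]
```

step_arm(
  plan="0.05 0 0.1 0 10; 0.3 -0.07 0.1 0 10; 0.6 -0.14 0.1 0 10; 0.9 -0.21 0.1 0 10; 1.2 -0.28 0.1 0 10; 1.5 -0.36 0.1 0 10; 1.8 -0.43 0.1 0 10; 2.1 -0.5 0.1 0 10; 2.4 -0.57 0.1 0 10; 2.7 -0.64 0.1 0 10",
)

```text
time_s: 9.5
eef_pos: [495.6, -193.5, 181.8]
ee_rot: [0.0, 0.702, 0.712, 0.0]
force: [-0.7, -0.4, -1.5]
grip_width: 0.276
```

step_arm(
  plan="0.3 -0.07 0 0 10; 0.6 -0.14 0 0 10; 0.9 -0.21 0 0 10; 1.2 -0.28 0 0 10; 1.5 -0.36 0 0 10; 1.8 -0.43 0 0 10; 2.1 -0.5 0 0 10; 2.4 -0.57 0 0 10; 2.7 -0.64 0 0 10; 3 -0.71 0 0 10",
)

```text
time_s: 10.5
eef_pos: [488.1, -163.6, 181.8]
ee_rot: [-0.0, 0.702, 0.712, -0.0]
force: [-0.3, -0.4, -0.5]
grip_width: 0.276
```

```bash
python3 -c "
from h import *
to([[466.4,-78.1,181.6]])
s=readout.sense(); im,d=cams.capture('side'); e=s['eef_pos']; p=e-[0,0,116.6]
print(proj('side',[p,p*[1,1,0]+[0,0,60]]).round(1))
cv2.imwrite('pics/s7.png',im[130:230,300:420,::-1].repeat(5,0).repeat(5,1))"
```

```text
t 10.5 pos [ 488.1 -163.6  181.8] psi 90.75 F [-0.25 -0.45 -0.46] g 0.276 j [-0.55  0.34  1.6   0.    1.2  -0.56]
[466.4 -78.1 181.6] -> cm [ 8.58 -2.06  0.02]
[[350.6 166. ]
 [350.5 168. ]]
```

View pics/s7.png

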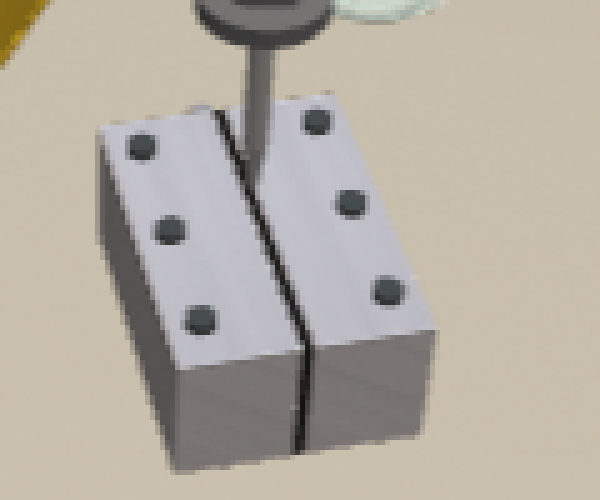

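The tip, at crop (250,187), is right over the seam line with no contact force. Continuing.

step_arm(
  plan="0.3 -0.07 0 0 10; 0.6 -0.14 0 0 10; 0.9 -0.21 0 0 10; 1.2 -0.29 0 0 10; 1.5 -0.36 0 0 10; 1.8 -0.43 0 0 10; 2.1 -0.5 0 0 10; 2.4 -0.57 0 0 10; 2.7 -0.65 0 0 10; 3 -0.72 0 0 10",
)

```text
time_s: 11.55
eef_pos: [480.5, -133.7, 181.8]
ee_rot: [0.0, 0.702, 0.712, 0.0]
force: [0.2, 1.2, 0.1]
grip_width: 0.278
```

step_arm(
  plan="0.3 -0.07 0 0 10; 0.6 -0.14 0 0 10; 0.9 -0.21 0 0 10; 1.2 -0.29 0 0 10; 1.5 -0.36 0 0 10; 1.8 -0.43 0 0 10; 2.1 -0.5 0 0 10; 2.4 -0.57 0 0 10; 2.7 -0.65 0 0 10; 3 -0.72 0 0 10",
)

```text
time_s: 12.55
eef_pos: [472.9, -103.8, 181.8]
ee_rot: [-0.0, 0.702, 0.712, -0.0]
force: [-0.3, 1.3, -1.6]
grip_width: 0.278
```

step_arm(
  plan="0.3 -0.07 0 0 10; 0.6 -0.14 0 0 10; 0.9 -0.21 0 0 10; 1.2 -0.29 0 0 10; 1.5 -0.36 0 0 10; 1.8 -0.43 0 0 10; 2.1 -0.5 0 0 10; 2.4 -0.57 0 0 10; 2.6 -0.62 0 0 10; 2.6 -0.62 0 0 10",
)

```text
time_s: 13.55
eef_pos: [466.4, -77.9, 181.8]
ee_rot: [-0.0, 0.702, 0.712, 0.0]
force: [0.1, -0.6, -0.1]
grip_width: 0.276
```

```bash
python3 -c "
from h import *
to([[466.4,-78.1,181.6],[510,-60,250],[545,161,250],[646.8,161.8,250]])
im,d=cams.capture('side')
cv2.imwrite('pics/s8.png',im[130:230,300:420,::-1].repeat(5,0).repeat(5,1))"
```

```text
t 13.55 pos [466.4 -77.9 181.8] psi 90.76 F [ 0.06 -0.6  -0.13] g 0.276 j [-0.41  0.25  1.72  0.    1.17 -0.43]
[466.4 -78.1 181.6] -> cm [-0.02  0.    0.02]
[510. -60. 250.] -> cm [ 1.73  4.38 -6.82]
[545. 161. 250.] -> cm [23.79  8.18 -6.82]
[646.8 161.8 250. ] -> cm [23.73 18.36 -6.82]
```

View pics/s8.png

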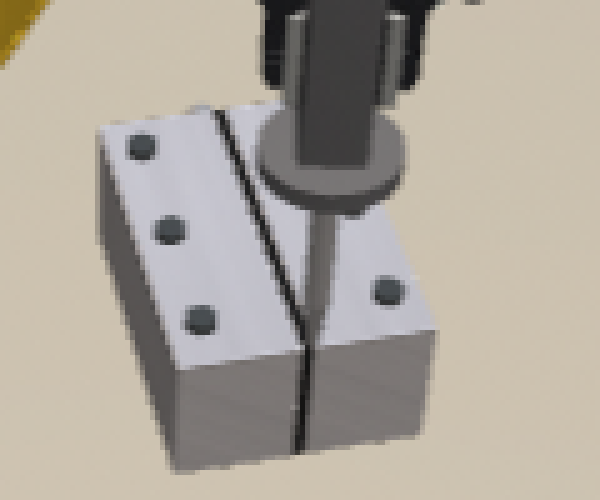

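The tip is at the far end of the seam, crop (309,345). Lifting, then returning by the same way round.

step_arm(
  plan="0 0 -1 0 10; 0 0 -3 0 10; 0 0 -5 0 10; 1 1 -7 0 10; 4 3 -7 0 10; 7.5 5 -7 0 10; 11 6.5 -7 0 10; 15 7.5 -7 0 10; 19 8 -7 0 10; 22 8 -7 0 10",
)

```text
time_s: 14.6
eef_pos: [543.8, 145.0, 252.3]
ee_rot: [0.0, 0.702, 0.712, 0.0]
force: [0.2, -0.2, -0.7]
grip_width: 0.273
```

step_arm(
  plan="1.7 0.3 0 0 10; 1.7 2 0 0 10; 1.7 4.5 0 0 10; 1.7 7 0 0 10; 1.7 9 0 0 10; 1.7 10.2 0 0 10; 1.7 10.2 0 0 10; 1.7 10.2 0 0 10; 1.7 10.2 0 0 10",
)

```text
time_s: 15.5
eef_pos: [644.8, 161.3, 252.3]
ee_rot: [0.0, 0.702, 0.712, 0.0]
force: [-0.3, -0.3, -0.2]
grip_width: 0.272
```

```bash
python3 -c "
from h import *
to([[646.8,161.5,250],[646.8,161.5,142]])"
```

```text
t 15.5 pos [644.8 161.3 252.3] psi 90.76 F [-0.25 -0.34 -0.24] g 0.272 j [0.07 0.63 0.97 0.   1.55 0.06]
[646.8 161.5 250. ] -> cm [0.02 0.2  0.23]
[646.8 161.5 142. ] -> cm [ 0.02  0.2  11.03]
```

step_arm(
  plan="0 0.2 0.5 0 10; 0 0.2 2 0 10; 0 0.2 3.5 0 10; 0 0.2 5 0 10; 0 0.2 6.5 0 10; 0 0.2 8 0 10; 0 0.2 9.3 0 10; 0 0.2 10.2 0 10; 0 0.2 10.7 0 10; 0 0.2 10.7 0 10",
)

```text
time_s: 16.5
eef_pos: [647.2, 161.2, 144.4]
ee_rot: [-0.0, 0.702, 0.712, -0.0]
force: [0.6, -0.6, -0.2]
grip_width: 0.274
```

step_arm(
  plan="0 0 0.1 0 10; 0 0 0.2 0 10; 0 0 0.3 0 10; 0 0 0.35 0 10; 0 0 0.35 0 10; 0 0 0.35 0 10",
)

```text
time_s: 17.1
eef_pos: [647.4, 161.2, 141.6]
ee_rot: [0.0, 0.702, 0.712, 0.0]
force: [0.3, -0.5, 1.9]
grip_width: 0.278
```

Light upward force: the collar is seated. Releasing gradually, then retreating straight up.

step_arm(
  plan="0 0 0 0 30; 0 0 0 0 35; 0 0 0 0 45; 0 0 0 0 60; 0 0 0 0 80; 0 0 0 0 100; 0 0 0 0 100; 0 0 0 0 100; 0 0 0 0 100; 0 0 0 0 100",
)

```text
time_s: 18.1
eef_pos: [647.3, 161.2, 141.3]
ee_rot: [0.0, 0.702, 0.712, 0.0]
force: [0.5, -1.1, 1.0]
grip_width: 1.001
```

step_arm(
  plan="0 0 -1 0 100; 0 0 -2.5 0 100; 0 0 -4 0 100; 0 0 -6 0 100; 0 0 -8 0 100; 0 0 -10 0 100; 0 0 -12 0 100; 0 0 -13 0 100; -3 -2 -13 0 100; -6 -5 -13 0 100",
)

```text
time_s: 19.1
eef_pos: [597.9, 100.1, 270.7]
ee_rot: [-0.0, 0.702, 0.712, -0.0]
force: [0.8, -0.5, 1.1]
grip_width: 1.004
```

step_arm(
  plan="-4 -4 0 0 100; -8 -8 0 0 100; -12 -12 0 0 100; -16 -14 0 0 100; -20 -14 0 0 100; -24 -14 0 0 100; -24 -14 0 0 100; -24 -14 0 0 100",
)

```text
time_s: 19.9
eef_pos: [461.1, -141.6, 271.3]
ee_rot: [-0.0, 0.703, 0.711, 0.0]
force: [0.3, 0.0, 0.4]
grip_width: 1.002
```

```bash
python3 -c "
from h import *
to([[400,-100,250]])
for n in ('top','side'):
    im,d=cams.capture(n); W=cloud(n,d)
    m=(np.hypot(W[...,0]-646,W[...,1]-161)<40)&(W[...,2]>186)&(W[...,2]<202)
    if m.sum()>50: r=cv2.minAreaRect(W[m][:,:2].astype(np.float32)); print(n,r,np.median(W[m][:,2]))
cv2.imwrite('pics/s9.png',im[150:390,130:450,::-1].repeat(2,0).repeat(2,1))"
```

```text
t 19.9 pos [ 461.1 -141.6  271.3] psi 90.65 F [0.34 0.01 0.4 ] g 1.002 j [-0.54  0.19  1.55  0.    1.4  -0.55]
[ 400 -100  250] -> cm [ 4.23 -6.06  2.13]
top ((645.3423461914062, 160.23544311523438), (23.34929084777832, 24.505802154541016), 88.71704864501953) 193.71276908709686
side ((648.9246215820312, 161.94358825683594), (24.182924270629883, 24.445392608642578), 1.47224760055542) 190.7398039861381
```

View pics/s9.png

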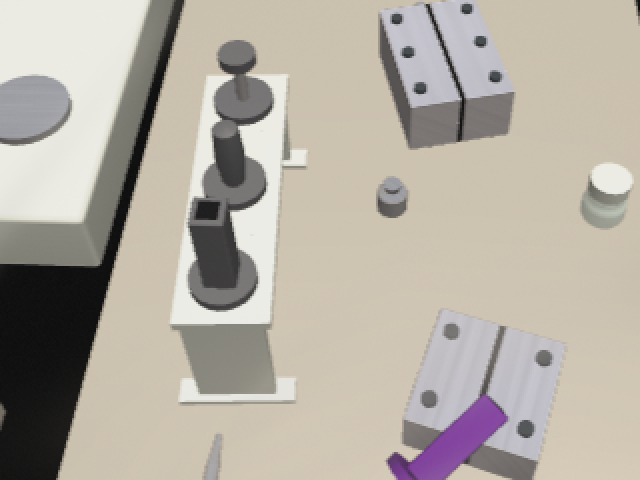

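The probe stands upright in its original hole, handle at crop (213,245), within 1 mm of where it started. The other tools are untouched and the gripper is clear.

```bash
python3 -c "
from h import *
print(workorder.finish_job())"
```

```text
the job is handed in; nothing more can be done
None
```

I took the probe from the rack's +y hole and swept its tip along the whole chamber seam, starting at the inlet-stub end. I then hung it back in the same hole, let go and handed the job in at about 20 s.

- **Sweep:** the tip moved at about 3 cm/s, roughly 5 mm above the seam by calculation. The force readings at each stop showed no contact, only noise of about 1.5 N. Camera views near the start, midway and at the far end showed the tip over the seam to within about 1–2 mm.
- **Return:** the final pictures show the probe upright, with its handle within 1 mm of where it started and its top at the same height. The gripper is clear and the other two rack tools are untouched.
- **Disagreement:** the two cameras differ by about 3 mm in x and z. I averaged them for x and used the stated object heights for z.
- **Purple look-alikes:** both toppled in the first two seconds, while the arm was well away from them. One now lies across the other block and one on the bench. I did not touch them.

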